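# Load a sprung-lid press box and hold the lid just below balance

### The arm

A 6-joint arm with a two-finger parallel gripper is mounted at the origin on the work surface; the furniture and walls round the work are solid. World frame = base frame: x ahead of the robot, y to its left, z up, the work surface at z = 0. Lengths are in mm, angles in rad, forces in N, time in s.
With the tool pointing down it reaches from about 400 to 925 mm from the base axis. Payload 12.5 kg.
Tool frame: the origin (TCP) lies at the very end of the fingers, on their centre line; the grasp point (between the pads) lies 19 mm behind it; z points along the fingers, y is the line along which they close (so a half turn about z gives the same grasp; the last joint's range is limited). The gripper opens to 95 mm and grips with 3 to 60 N. Pads are 20 mm wide; open, the fingers measure 119 mm over their backs; the gripper's body (75 mm by 180 mm) begins 59 mm behind the grasp point.
Start: joints at [-1.282, 0.491, 1.559, -0, 1.092, -0.106], TCP at [240.414, -576.93, 214.661] pointing down, gripper open.
Joint ranges: [-3.1, 3.1], [-0.84, 2.19], [0.05, 2.79], [-1.13, 4.28], [0.06, 2.93], [-2.69, 2.69]. Speed limits (rad/s): [2.22, 2.22, 2.79, 3.14, 3.14, 3.14].

### API

Orientations are given as [roll, pitch, yaw] about the fixed x, y, z axes, in that order (R = Rz(yaw) Ry(pitch) Rx(roll)).
In Python, from cell import env gives the robot as it stands.
- The arm moves only by the tool steer_hand, called after "Request:" by a JSON object that holds its "op" and its "data", one argument or row to a line. Schema: {"type":"object","properties":{"rows":{"type":"array","items":{"type":"array","items":{"type":"number"},"minItems":5,"maxItems":5},"minItems":1,"maxItems":5},"only":{"type":"string"},"quiet":{"type":"boolean"},"lines":{"type":"string"}},"required":["rows"],"additionalProperties":false}. rows is a list of rows, 1 to 5 of them, each of 5 numbers: dx, dy, dz in units of 100 mm, then a turn about the tool's z in units of 0.05 rad, then the opening from 0.0 (shut) to 1.0 (fully open); each row is the pose to reach, as a shift and turn from the pose commanded when the call began, along the tool's axes at that moment; what a row does not reach only later rows make up. A row lasts 1/12 s, in which the tool goes at most 41.7 mm and 0.125 rad, less where a joint would pass 70% of its speed; a pose out of reach is approached as far as the arm can. The fingers move at their own pace and stop on an object; the grip force is fixed at half the most. Time passes only in rows, so rows that do not move let the fingers close. The tool returns the time, the measured TCP pose, the force, the opening and the grip force at its end. only (a regular expression) keeps the lines of the reply that match it, lines (a string "A,B") keeps lines A to B, and quiet returns only ok. Input that does not fit is refused with a message, and nothing moves.
- env.state(): the state, without advancing time (a new reading comes with each control period).
- env.read_camera(name): name is "scene" or "top"; returns (picture, depth): 480x640x3 uint8, red, green, blue; 480x640 float32, mm along the optical axis (not along the pixel's ray), 0 where there is no reading.
- env.camera_info(name): a dict with "vertical_fov" (degrees; the focal length in pixels is half the picture's height over the tangent of half this angle, whatever the lens; pixels are square), "cx", "cy" (the principal point, pixels), "origin" and "attitude" of the camera in the world. Camera axes: x right, y down, z forward; pixel columns grow to the right and rows downward; lengths in mm; the calibration is good to about 2 mm. A picture is of the moment at which its call begins. camera_info takes no time and is no camera call.
- env.job_done(): hands the job in; it is judged then, once.
The state is a dict: "t": time; "joints": joint angles; "qvel": joint speeds; "tau": joint torques, N m; "eef_pos": TCP position; "tcp_rot": TCP orientation; "ft_force": force on the tool from outside, world axes, zero at the start; "moment": the same for the moment, N m; "opening": opening from 0.0 (shut) to 1.0 (fully open); "grip_force": force on a finger pad.
Only numpy, scipy, OpenCV 4.12 (cv2) and the standard library are available. Lean on these libraries where they do the work, as an engineer would, in place of code of your own. Each camera call takes 0.05 s, during which the arm holds its last target. There are 200 camera calls.

### The job

Open the sprung lid of the blue press box by its red grab bar, past its balance point so that it stays up by itself, and put the one spacer ring that fits the steel post (the middle-sized of the three) down over the post, sitting flat on the box floor, and let go of it. Then take the bar again, bring the lid back to just below its balance point, where it would fall shut (within about ten degrees), and finish while still holding it there, still, so that I can check that the pad will land squarely on the ring. Leave the other two rings, the red cutters and the flux tin where they are.

Things in the scene. Friction and masses are not known exactly. Their poses are not given: they have to be found in the camera images.
- press_box: blue press box, fixed to the bench: 140 mm deep (x) x 130 mm wide (y) x 85 mm high, walls 6 mm, open on top under its lid, inner floor 35 mm above the bench, inside 128 x 118 mm. Origin: centre of its underside, on the bench; x points from its front (robot side) to its hinge side, y to the left, z up. Its yaw varies
- post_base (a point): foot of the upright steel post inside the box, on the inner floor, 18 mm in front of the box centre and 35 mm above the bench. The post is 16 mm in diameter and 32 mm tall, its top 6 mm tapered to 10 mm
- lid_hinge (a point): middle of the lid's hinge pin at the box's rear top edge, 72 mm behind the box centre, 90 mm above the bench; the pin runs along the box's y. Does not move with the lid
- lid (a joint): angle of the sprung lid: 0 shut (level), grows as the front edge rises, stop at 1.52 rad. Balance point at 0.95 rad (54 degrees): below it the lid falls shut, above it the springs swing it up to the stop and keep it there. No more than about 3 N is needed at the bar
- lid_bar (a point): middle of the red grab bar on the lid's front edge: round, 10 mm in diameter, 100 mm long, parallel to the hinge pin and 182 mm from it in the plate's plane, 40 mm clear of the lid's edge and the box's front; carried by arms at its ends, the middle 85 mm free to grip. Lid shut: 90 mm above the bench; lid fully up: about 272 mm. Moves with the lid
- lid_pad (a point): middle of the lower face of the round rubber pad (48 mm across, 8 mm thick) under the lid, 90 mm from the hinge pin. The lid is an aluminium plate 7 mm thick, 130 mm wide, reaching 142 mm from the hinge pin to its free edge, 0.7 kg in all. Moves with the lid; with the lid shut it lies over the post
- spacer_middle: the middle-sized of three aluminium spacer rings standing on the bench: outside diameter 42 mm, bore 20 mm, 30 mm tall; the one that fits the 16 mm post. Origin: centre of its underside, z along its bore
- spacer_small: small look-alike: outside diameter 34 mm, bore 12 mm, 30 mm tall; leave it. Origin: centre of its underside
- spacer_large: large look-alike: outside diameter 50 mm, bore 28 mm, 30 mm tall; leave it. Origin: centre of its underside
- cutters: red-handled side cutters lying flat, 117 mm long; bystander
- tin: round blue and white flux tin, 83 mm across, 37 mm high; bystander

How it is judged (in metres and radians):
On the way, in this order (a step that is already met when the one before it is completed fails the run):
1. the lid has been raised well past its balance point (above 1.2 rad) (value of joint lid above 1.2 rad), for 0.2 s.
2. the middle spacer ring sits on the post, flat on the box floor, let go, with the lid still up (horizontal distance between spacer_middle and post_base below 0.005 m and z of spacer_middle in the frame of post_base between -0.004 and 0.004 m and angle between spacer_middle's own z axis and vertical below 0.1 rad and value of joint lid above 1 rad and contact force between the fingers and spacer_middle below 0.1 N), for 0.2 s.
At the end, for the whole second after the job is handed in: The fingers hold the lid still, 0.70 to 0.94 rad open, just below its balance point (0.95 rad), nothing else propping it; the middle ring is on the post, within 5 mm of its axis, 4 mm of the floor, upright to 0.1 rad; the other rings are within 30 mm of where they stood (value of joint lid between 0.7 and 0.94 rad and velocity of joint lid between -0.1 and 0.1 rad/s and contact force between the fingers and lid above 0.05 N and contact force between each of spacer_middle, spacer_small, spacer_large and lid below 0.05 N and horizontal distance between spacer_middle and post_base below 0.005 m and z of spacer_middle in the frame of post_base between -0.004 and 0.004 m and angle between spacer_middle's own z axis and vertical below 0.1 rad and distance of each of spacer_small, spacer_large from where it was at the start of the episode below 0.03 m); the arm keeps its last pose, push and grip.
It fails at once if the small or large ring is moved more than 30 mm (distance of any of spacer_small, spacer_large from where it was at the start of the episode above 0.03 m).
It fails at once if the cutters or tin on the bench is moved more than 40 mm (distance of any of cutters, tin from where it was at the start of the episode above 0.04 m).
It also fails if it takes over 61 s, if anything falls off the work surface, if the arm or the gripper's body presses on something with over 40 N, if the wrist force passes 120 N, or if a joint passes its speed limit or range.

## Working session

There is one attempt and no reset: what is moved stays moved. The work goes in short steps, Python scripts to look and compute and a tool call to move; the robot and the scene stay as the last step left them, time stands still between calls to the robot, and variables do not carry over. Pictures are saved under pics/ and viewed, at most 10 in all, crops included, and the job is handed in when it is done.

```bash
ls; mkdir -p pics
```

Run:
```python
from cell import env
import cv2,numpy as np
print(env.state())
for n in("scene","top"):
    p,d=env.read_camera(n); cv2.imwrite(f"pics/{n}0.png",p[:,:,::-1]); np.savez(f"pics/{n}0.npz",p=p,d=d); print(n,env.camera_info(n),(d>0).mean())
```

```text
cell.py
pics
{'t': 0.0, 'joints': array([-1.28155086e+00,  4.91569799e-01,  1.55947334e+00, -6.53938016e-06,
        1.09172307e+00, -1.05617744e-01]), 'qvel': array([-0.00063381,  0.00097259, -0.00111796, -0.00048154, -0.00032874,
       -0.00093853]), 'tau': array([ 2.47409749e-03, -6.12635851e+01, -2.58178121e+01,  6.93100621e-02,
        4.82236978e-02, -6.92578283e-05]), 'eef_pos': array([ 240.36028566, -576.64921107,  214.04716866]), 'tcp_rot': array([-3.14042502e+00, -1.17951489e-04,  3.94866157e-01]), 'ft_force': array([ 0.35398299,  0.18440672, -0.4531088 ]), 'moment': array([ 0.00758525, -0.0104247 , -0.0044993 ]), 'grip_force': 0.0, 'opening': 0.997103970394697}
scene {'vertical_fov': 44.32708352536568, 'cx': 311.16442626383656, 'cy': 234.7500169169591, 'origin': array([-174.7377145 ,  712.70937697,  619.77279776]), 'attitude': array([-2.16866581,  0.0231019 , -2.25217844])} 0.9958561197916667
top {'vertical_fov': 46.39009319506392, 'cx': 322.1604691726202, 'cy': 229.6161389191434, 'origin': array([ 370.60977059,  230.52437373, 1109.28708216]), 'attitude': array([-3.0718063 ,  0.0081528 , -1.57518362])} 0.9960514322916667
```
View pics/scene0.png

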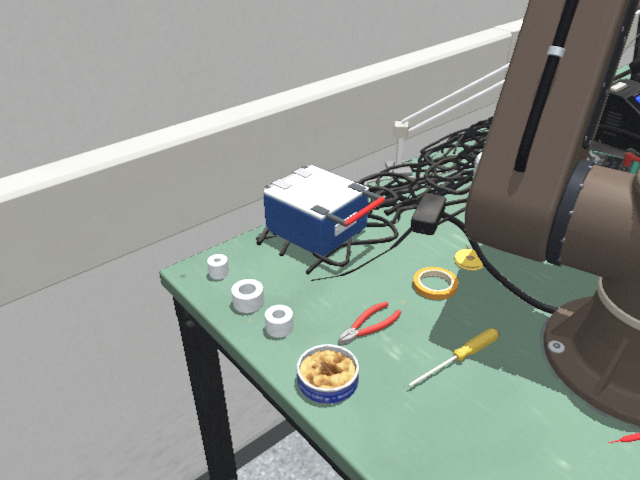

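View pics/top0.png

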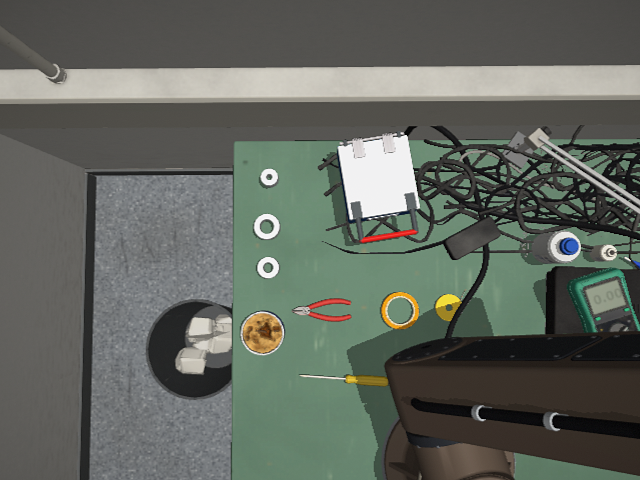

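The scene view shows the box lid at about (316,190) and its red bar at (365,210). The rings are at (218,267) small, (247,296) large and (279,321) middle. In the top view the bar is at (388,236) and the rings are at (269,177) small, (266,226) large and (267,267) middle.

Create h.py:
```python
from cell import env
import cv2,numpy as np
from scipy.spatial.transform import Rotation as Ro
def cam(n):
    c=env.camera_info(n); f=240/np.tan(np.radians(c["vertical_fov"]/2))
    return c,f,Ro.from_euler('xyz',c["attitude"]).as_matrix()
def ray(n,uv):
    c,f,R=cam(n); d=R@np.array([(uv[0]-c["cx"])/f,(uv[1]-c["cy"])/f,1]); return c["origin"],d
def plane(n,uv,z):
    o,d=ray(n,uv); return o+d*(z-o[2])/d[2]
def proj(n,p):
    c,f,R=cam(n); q=R.T@(np.asarray(p)-c["origin"]); return np.array([c["cx"]+f*q[0]/q[2],c["cy"]+f*q[1]/q[2]])
def tri(a,b):
    (o,d),(p,e)=ray("top",a),ray("scene",b)
    s=np.linalg.lstsq(np.stack([d,-e],1),p-o,rcond=None)[0]
    x,y=o+d*s[0],p+e*s[1]; return (x+y)/2,np.linalg.norm(x-y)
def cloud(n,d,m):
    v,u=np.nonzero(m&(d>0)); c,f,R=cam(n); z=d[v,u]
    return np.stack([(u-c["cx"])/f*z,(v-c["cy"])/f*z,z],1)@R.T+c["origin"]
def red(p):
    h=cv2.cvtColor(p,cv2.COLOR_RGB2HSV); return ((h[...,0]<6)|(h[...,0]>174))&(h[...,1]>170)&(h[...,2]>90)
```

Create m0.py:
```python
from h import *
A=np.load("pics/top0.npz");B=np.load("pics/scene0.npz")
def bore(n,p,c,r):
    # centre of ring's top face: outer contour of bright face, hull -> ellipse
    g=p.min(2).astype(int); m=np.zeros(g.shape,np.uint8); x,y=c
    m[y-r:y+r,x-r:x+r]=(g[y-r:y+r,x-r:x+r]>(195 if n=="scene" else 150))
    cs,_=cv2.findContours(m,cv2.RETR_EXTERNAL,cv2.CHAIN_APPROX_NONE); k=max(cs,key=cv2.contourArea)
    return cv2.fitEllipse(cv2.convexHull(k))
for nm,a,b in(("small",(269,177),(218,264)),("large",(266,226),(247,292)),("mid",(267,267),(279,317))):
    e=bore("top",A["p"],a,18); q=bore("scene",B["p"],b,20); t,g=tri(e[0],q[0])
    pt=plane("top",e[0],30)
    print(nm,e,q[0],q[1],"tri",t.round(1),"gap",round(g,1),"plane30",pt.round(1),"od",np.array(e[1])*(1109-30)/cam("top")[1])
for n,D,box in(("top",A,(350,220,425,250)),("scene",B,(335,185,395,235))):
    m=red(D["p"]);k=np.zeros_like(m);k[box[1]:box[3],box[0]:box[2]]=1;m&=k
    v,u=np.nonzero(m);r=cv2.minAreaRect(np.stack([u,v],1).astype(np.float32)); P=cloud(n,D["d"],m)
    print(n,"bar",r,"cloud med",np.median(P,0).round(1),"z hi",np.percentile(P[:,2],[50,90]))
    globals()[n+"r"]=r
    if n=="top": w=plane("top",r[0],90); print("plane90",w)
def ends(r):
    b=cv2.boxPoints(r); 
    i=min(((0,1),(1,2)),key=lambda s:np.linalg.norm(b[s[0]]-b[s[1]])); e1=(b[i[0]]+b[i[1]])/2; e2=b.mean(0)*2-e1
    return sorted([e1,e2],key=lambda e:e[0])
t,s=ends(topr),ends(scener)
for i in(0,1): print("bar end",tri(t[i],s[i]))
w=[plane("top",e,90) for e in t]; print("plane ends",w,np.linalg.norm(w[0]-w[1]))
# lid plate white top
p=A["p"];g=p.min(2);m=np.zeros(g.shape,bool);m[130:225,330:425]=g[130:225,330:425]>190
v,u=np.nonzero(m);r=cv2.minAreaRect(np.stack([u,v],1).astype(np.float32));c=[plane("top",q,94) for q in cv2.boxPoints(r)]
print("lid",np.round(c,1),[np.linalg.norm(c[i]-c[i-1]).round(1) for i in range(4)], np.median(cloud("top",A["d"],m),0))
```

```bash
python3 m0.py
```

```text
small ((268.74041748046875, 176.47837829589844), (16.376771926879883, 17.415756225585938), 84.21501922607422) (216.92274475097656, 259.7063293457031) (12.344305992126465, 20.195932388305664) tri [551.2 343.8  30.4] gap 3.2 plane30 [550.3 342.5  30. ] od [31.54913981 33.55069794]
large ((266.429443359375, 226.0343475341797), (24.904924392700195, 25.702550888061523), 74.72701263427734) (246.83204650878906, 288.77349853515625) (20.626062393188477, 31.738948822021484) tri [454.6 348.1  30. ] gap 3.4 plane30 [453.6 346.8  30. ] od [47.97825513 49.51484792]
mid ((267.7007141113281, 267.2167053222656), (21.047466278076172, 21.48749542236328), 95.92684173583984) (278.31341552734375, 313.876220703125) (19.116453170776367, 28.074798583984375) tri [375.  345.3  30.1] gap 3.1 plane30 [374.1 344.1  30. ] od [40.54702961 41.39472665]
top bar ((388.4864807128906, 235.41891479492188), (4.931969165802002, 55.73125457763672), 80.53767395019531) cloud med [431.  118.9  94.6] z hi [94.6081252  97.23024487]
plane90 [430.7030413 117.7686795  90.       ]
scene bar ((364.7691955566406, 210.15386962890625), (5.54700231552124, 42.711917877197266), 56.3099365234375) cloud med [429.1 123.1  94.6] z hi [94.61064629 96.6169456 ]
bar end (array([422.53282844, 168.32356172,  94.30491204]), np.float64(0.4842446182607058))
bar end (array([439.44816354,  68.93892819,  92.72556954]), np.float64(2.363107891834222))
plane ends [array([422.59084234, 167.87858971,  90.        ]), array([438.81798882,  67.64166596,  90.        ])] 101.54191826987906
lid [[600.5 210.8  94. ]
 [621.9  82.7  94. ]
 [477.   60.4  94. ]
 [455.9 187.2  94. ]] [np.float64(146.5), np.float64(129.9), np.float64(146.6), np.float64(128.6)] [542.59146622 135.33470592  94.25813909]
```

Add to h.py:
```python
def go(*wps):
    """print tool-axis shifts (mm) and turns from the present pose to world waypoints (x,y,z,yaw)"""
    s=env.state(); R=Ro.from_euler('xyz',[np.pi,0,s["tcp_rot"][2]]).as_matrix()
    for w in wps:
        d=R.T@(np.array(w[:3])-s["eef_pos"]); t=-((w[3]-s["tcp_rot"][2]+np.pi)%(2*np.pi)-np.pi)
        print([round(float(v),1) for v in d],"turn",round(t,3),"dist",round(float(np.linalg.norm(d))))
```

Run:
```python
from h import *
A=np.load("pics/top0.npz");d=A["d"]
P=cloud("top",d,d>0)
for y0 in range(-600,100,100):
    for x0 in range(300,700,100):
        m=(P[:,0]>x0)&(P[:,0]<x0+100)&(P[:,1]>y0)&(P[:,1]<y0+100)
        if m.any(): print(x0,y0,m.sum(),P[m,2].max().round(),end="; ")
    print()
go((480,-250,330,1.0),(431,118,250,1.732))
```

```text
600 -600 118 -193.0; 
600 -500 418 -168.0; 
300 -400 1037 121.0; 400 -400 1821 93.0; 500 -400 1770 39.0; 600 -400 1253 166.0; 
300 -300 3197 128.0; 400 -300 2641 234.0; 500 -300 2528 210.0; 600 -300 4651 356.0; 
300 -200 3569 120.0; 400 -200 3017 123.0; 500 -200 3090 172.0; 600 -200 8228 440.0; 
300 -100 2605 36.0; 400 -100 2626 38.0; 500 -100 2530 26.0; 600 -100 8552 442.0; 
300 0 2589 18.0; 400 0 2571 102.0; 500 0 2221 100.0; 600 0 8311 443.0; 
[346.9, -209.4, -115.9] turn -0.605 dist 421
[443.2, -568.0, -35.9] turn -1.337 dist 721
```

Run:
```python
from h import *
A=np.load("pics/top0.npz");d=A["d"]
P=cloud("top",d,d>0)
for y0 in range(0,400,80):
  for z0,z1 in((-50,10),(10,150),(150,300),(300,420),(420,500)):
    m=(P[:,0]>560)&(P[:,2]>z0)&(P[:,2]<z1)&(P[:,1]>y0)&(P[:,1]<y0+80)
    if m.any(): print(y0,z0,m.sum(),P[m,0].min().round(),P[m,0].max().round())
m=(P[:,0]>400)&(P[:,0]<590)&(P[:,1]>-300)&(P[:,1]<0)&(P[:,2]>120)
print(P[m][::40].round())
```

```text
0 -50 786 560.0 669.0
0 10 1038 560.0 652.0
0 150 3173 643.0 701.0
0 300 2201 698.0 701.0
0 420 526 697.0 701.0
80 -50 2 626.0 628.0
80 10 2017 560.0 648.0
80 150 3162 643.0 702.0
80 300 2197 697.0 701.0
80 420 556 697.0 702.0
160 -50 489 560.0 630.0
160 10 1470 560.0 648.0
160 150 3172 643.0 702.0
160 300 2172 698.0 701.0
160 420 592 698.0 701.0
240 -50 1332 560.0 630.0
240 10 713 567.0 648.0
240 150 3161 643.0 702.0
240 300 2172 698.0 702.0
240 420 623 698.0 701.0
320 -50 1266 560.0 629.0
320 10 725 560.0 648.0
320 150 3142 643.0 701.0
320 300 2181 698.0 702.0
320 420 646 698.0 701.0
[[ 590. -158.  133.]
 [ 579. -167.  141.]
 [ 570. -184.  149.]
 [ 562. -189.  157.]
 [ 556. -189.  161.]
 [ 558. -186.  123.]
 [ 551. -195.  139.]
 [ 541. -202.  172.]
 [ 543. -200.  135.]
 [ 537. -207.  149.]
 [ 528. -212.  182.]
 [ 523. -220.  192.]
 [ 523. -215.  160.]
 [ 519. -226.  165.]
 [ 510. -230.  198.]
 [ 510. -226.  165.]
 [ 506. -234.  172.]
 [ 501. -241.  182.]
 [ 493. -240.  214.]
 [ 489. -248.  217.]
 [ 485. -254.  224.]
 [ 485. -248.  189.]
 [ 481. -255.  194.]
 [ 473. -257.  230.]
 [ 469. -259.  207.]
 [ 461. -265.  212.]]
```

Run:
```python
from h import *
for n in("top","scene"):
  D=np.load(f"pics/{n}0.npz");d=D["d"];P=cloud(n,d,d>0)
  m=(abs(P[:,1]-150)<40)&(P[:,0]>600)
  Q=P[m];
  for x in range(600,720,8):
    k=(Q[:,0]>=x)&(Q[:,0]<x+8)
    if k.any(): print(n,x,k.sum(),np.percentile(Q[k,2],[0,50,100]).round())
```

```text
top 600 175 [ 84.  95. 101.]
top 608 110 [ 86.  94. 101.]
top 616 21 [90. 94. 98.]
top 624 5 [-1. -1.  1.]
top 640 1242 [ 47. 143. 218.]
top 648 271 [207. 215. 219.]
top 656 242 [213. 216. 221.]
top 664 230 [212. 216. 220.]
top 672 230 [211. 216. 220.]
top 680 238 [211. 216. 220.]
top 688 245 [212. 216. 220.]
top 696 4311 [-300.  339.  445.]
scene 600 165 [-767.   94.  101.]
scene 608 143 [-767. -754.   99.]
scene 616 87 [-764. -758.   98.]
scene 624 77 [-765. -759. -749.]
scene 632 74 [-765. -758. -750.]
scene 640 1569 [-766.  141.  215.]
scene 648 1265 [-767.  147.  218.]
scene 656 150 [-766. -754.  218.]
scene 664 155 [-765.  216.  219.]
scene 672 150 [-766.  215.  219.]
scene 680 163 [-766. -724.  218.]
scene 688 478 [-764. -718.  219.]
scene 696 4298 [-766.  296.  399.]
scene 704 409 [-687.  265.  397.]
```

Units first: shifts go in units of 100 mm and turns go in units of 0.05 rad. So 158 mm is 1.58, -95 mm is -0.95.

Request:
{"op": "steer_hand", "data": {
  "rows": [
    [0.32,-0.19,-0.11,0,1],
    [0.63,-0.38,-0.22,0,1],
    [0.95,-0.57,-0.32,0,1],
    [1.26,-0.76,-0.42,0,1],
    [1.58,-0.95,-0.53,0,1]
  ]
}}

```text
t: 0.52
eef_pos: [350.2, -426.9, 267.7]
tcp_rot: [-3.141, 0.0, 0.394]
ft_force: [0.1, -0.8, 0.7]
opening: 1.002
grip_force: 0.0
```

Request:
{"op": "steer_hand", "data": {
  "rows": [
    [0.32,-0.19,-0.11,0,1],
    [0.63,-0.38,-0.22,0,1],
    [0.95,-0.57,-0.32,0,1],
    [1.26,-0.76,-0.42,0,1],
    [1.89,-1.14,-0.63,0,1]
  ]
}}

```text
t: 0.93
eef_pos: [460.9, -276.0, 321.3]
tcp_rot: [-3.141, 0.0, 0.394]
ft_force: [0.8, -0.7, 0.5]
opening: 1.003
grip_force: 0.0
```

Request:
{"op": "steer_hand", "data": {
  "rows": [
    [0.1,-0.36,0.08,0,1],
    [0.19,-0.72,0.16,0,1],
    [0.29,-1.08,0.24,0,1],
    [0.38,-1.44,0.32,0,1],
    [0.48,-1.79,0.4,0,1]
  ]
}}

```text
t: 1.35
eef_pos: [435.1, -92.1, 280.6]
tcp_rot: [-3.141, 0.0, 0.395]
ft_force: [0.9, 0.1, 0.2]
opening: 1.0
grip_force: 0.0
```

Request:
{"op": "steer_hand", "data": {
  "rows": [
    [0.1,-0.36,0.08,0,1],
    [0.19,-0.72,0.16,0,1],
    [0.29,-1.08,0.24,0,1],
    [0.38,-1.44,0.32,0,1],
    [0.48,-1.79,0.4,0,1]
  ]
}}

```text
t: 1.77
eef_pos: [410.5, 91.5, 240.7]
tcp_rot: [3.142, -0.0, 0.395]
ft_force: [1.1, 1.2, -0.2]
opening: 1.0
grip_force: 0.0
```

Run:
```python
from h import *
go((431,118,250,1.732)); print(env.state()["joints"])
```

```text
[29.1, -16.6, -9.3] turn -1.337 dist 35
[ 6.20322348e-02  1.65362256e-01  1.99055425e+00 -7.33363218e-05
  9.85629541e-01  1.23824293e+00]
```

Scaled: -9 mm is -0.09, 29 mm is 0.29, -0.625 rad is -12.5.

Request:
{"op": "steer_hand", "data": {
  "rows": [
    [0.29,-0.17,-0.09,-2.5,0.5],
    [0.29,-0.17,-0.09,-5,0.5],
    [0.29,-0.17,-0.09,-7.5,0.42],
    [0.29,-0.17,-0.09,-10,0.42],
    [0.29,-0.17,-0.09,-12.5,0.42]
  ]
}}

```text
t: 2.18
eef_pos: [431.5, 117.0, 249.8]
tcp_rot: [-3.141, 0.0, 1.027]
ft_force: [0.6, -0.0, -0.4]
opening: 0.707
grip_force: 0.0
```

Request:
{"op": "steer_hand", "data": {
  "rows": [
    [0,0,0,-2.5,0.42],
    [0,0,0,-5,0.42],
    [0,0,0,-7.5,0.42],
    [0,0,0,-10,0.42],
    [0,0,0,-12,0.42]
  ]
}}

```text
t: 2.6
eef_pos: [431.5, 116.7, 249.9]
tcp_rot: [-3.141, 0.0, 1.626]
ft_force: [-0.5, 0.3, 0.4]
opening: 0.428
grip_force: 0.0
```

Request:
{"op": "steer_hand", "data": {
  "rows": [
    [0,0,0,-2.24,0.42],
    [0,0,0,-2.24,0.42],
    [0,0,0,-2.24,0.42]
  ]
}}

```text
t: 2.85
eef_pos: [431.6, 116.7, 249.9]
tcp_rot: [-3.141, 0.0, 1.728]
ft_force: [-1.0, -0.2, 0.7]
opening: 0.421
grip_force: 0.0
```

Run:
```python
from h import *
go((431,118,250,1.732),(431,118,72,1.732)); print(env.state()["joints"])
p,d=env.read_camera("scene"); cv2.imwrite("pics/s1.png",p[:,:,::-1])
```

```text
[1.4, -0.4, -0.1] turn -0.004 dist 1
[1.4, -0.4, 177.9] turn -0.004 dist 178
[ 1.16146907e-01  1.94890703e-01  1.92291607e+00 -4.30926852e-05
  1.02402123e+00 -4.14063853e-02]
```

View pics/s1.png

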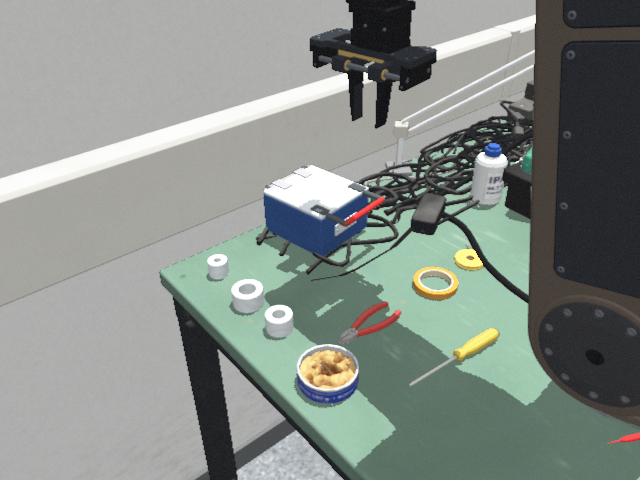

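The gripper hangs above the bar at (365,210), with its fingers at (370,110) closing along box x. The rings are untouched. Next I descend and grip.

Request:
{"op": "steer_hand", "data": {
  "rows": [
    [0.01,0,0.36,0,0.42],
    [0.01,0,0.72,0,0.42],
    [0.01,0,1.08,0,0.42],
    [0.01,0,1.43,0,0.42],
    [0.01,0,1.6,0,0.42]
  ]
}}

```text
t: 3.32
eef_pos: [430.1, 117.4, 86.9]
tcp_rot: [-3.138, -0.0, 1.728]
ft_force: [0.6, -0.3, -0.4]
opening: 0.42
grip_force: 0.0
```

Request:
{"op": "steer_hand", "data": {
  "rows": [
    [0,0,0.17,0,0.42],
    [0,0,0.17,0,0.42],
    [0,0,0.17,0,0],
    [0,0,0.17,0,0],
    [0,0,0.17,0,0]
  ]
}}

```text
t: 3.73
eef_pos: [432.0, 117.7, 74.1]
tcp_rot: [3.14, 0.0, 1.731]
ft_force: [-0.2, 0.4, 0.4]
opening: 0.264
grip_force: 0.0
```

Request:
{"op": "steer_hand", "data": {
  "rows": [
    [0,0,0,0,0],
    [0,0,0,0,0]
  ]
}}

```text
t: 3.9
eef_pos: [431.8, 117.7, 73.8]
tcp_rot: [3.14, 0.0, 1.732]
ft_force: [-0.5, 0.5, 0.1]
opening: 0.132
grip_force: 0.0
```

Run:
```python
from h import *
p=env.state()["eef_pos"]; bx=np.array([np.cos(.161),np.sin(.161)])
H=p[:2]+182*bx; z0=p[2]
go(*[(*(H-182*np.cos(a)*bx),z0+182*np.sin(a),1.732) for a in (.15,.3,.45,.6,.75,.9,1.05,1.2,1.3,1.4)])
```

```text
[0.0, 2.0, -27.2] turn -0.0 dist 27
[0.0, 8.1, -53.8] turn -0.0 dist 54
[0.0, 18.1, -79.2] turn -0.0 dist 81
[0.0, 31.8, -102.8] turn -0.0 dist 108
[0.0, 48.8, -124.1] turn -0.0 dist 133
[0.0, 68.9, -142.6] turn -0.0 dist 158
[0.0, 91.4, -157.9] turn -0.0 dist 182
[0.0, 116.1, -169.6] turn -0.0 dist 206
[0.0, 133.3, -175.4] turn -0.0 dist 220
[0.0, 151.1, -179.4] turn -0.0 dist 234
```

Request:
{"op": "steer_hand", "data": {
  "rows": [
    [0,0,0,0,0],
    [0,0,0,0,0],
    [0,0,0,0,0],
    [0,0,0,0,0]
  ]
}}

```text
t: 4.23
eef_pos: [431.4, 117.6, 73.2]
tcp_rot: [-3.142, 0.0, 1.732]
ft_force: [-3.0, -0.3, 4.6]
opening: 0.095
grip_force: 30.0
```

Request:
{"op": "steer_hand", "data": {
  "rows": [
    [0,0.003,-0.1,0,0],
    [0,0.01,-0.2,0,0],
    [0,0.02,-0.27,0,0]
  ]
}}

```text
t: 4.48
eef_pos: [433.2, 117.9, 100.4]
tcp_rot: [-3.141, 0.0, 1.732]
ft_force: [-0.8, -1.1, -1.9]
opening: 0.097
grip_force: 30.0
```

Run:
```python
from h import *
print(env.state()["tau"])
```

```text
[ 1.54758375e-01 -4.62460506e+01 -1.64975184e+01  1.22110737e-01
 -8.70705284e-01 -3.25837929e-02]
```

Scaled: -115 mm is -1.15, -97 mm is -0.97.

Request:
{"op": "steer_hand", "data": {
  "rows": [
    [0,0.06,-0.27,0,0],
    [0,0.16,-0.52,0,0],
    [0,0.3,-0.76,0,0],
    [0,0.47,-0.97,0,0],
    [0,0.67,-1.15,0,0]
  ]
}}

```text
t: 4.9
eef_pos: [497.1, 128.1, 217.0]
tcp_rot: [-3.136, 0.001, 1.732]
ft_force: [-7.5, -5.4, 5.5]
opening: 0.096
grip_force: 30.0
```

Request:
{"op": "steer_hand", "data": {
  "rows": [
    [0,0.225,-0.15,0,0],
    [0,0.47,-0.27,0,0],
    [0,0.64,-0.33,0,0],
    [0,0.82,-0.37,0,0],
    [0,0.82,-0.37,0,0]
  ]
}}

```text
t: 5.32
eef_pos: [584.1, 141.9, 254.2]
tcp_rot: [3.136, 0.001, 1.731]
ft_force: [-1.5, -3.2, 16.0]
opening: 0.098
grip_force: 30.0
```

Run:
```python
from h import *
p,d=env.read_camera("scene"); cv2.imwrite("pics/s2.png",p[:,:,::-1])
```

```text
(no output)
```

View pics/s2.png

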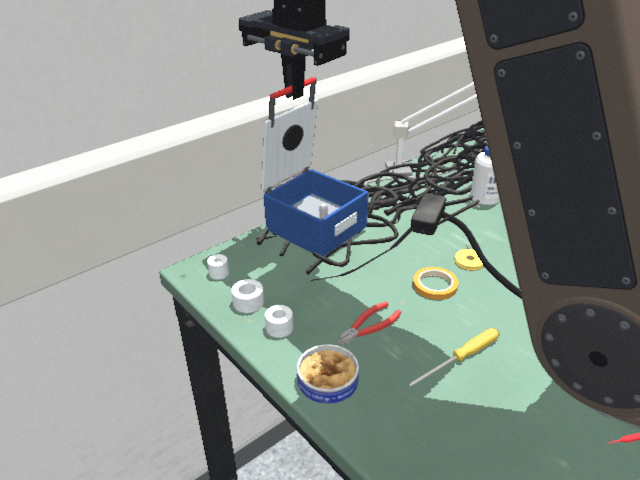

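The lid is up near its stop, with the bar gripped at (295,90) and the pad at (292,138). The post is visible in the box at (322,209). Next I release, rise and look at the post from above.

Scaled: -20 mm is -0.2.

Request:
{"op": "steer_hand", "data": {
  "rows": [
    [0,0,0,0,0.4],
    [0,0,0,0,0.4],
    [0,0,0,0,0.4],
    [0,0,0,0,0.4],
    [0,0,-0.2,0,0.4]
  ]
}}

```text
t: 5.78
eef_pos: [579.3, 141.7, 268.8]
tcp_rot: [-3.136, -0.0, 1.732]
ft_force: [1.8, 0.0, -1.6]
opening: 0.373
grip_force: 0.7
```

Request:
{"op": "steer_hand", "data": {
  "rows": [
    [0,0,-0.3,0,0.45],
    [0,0,-0.5,0,0.45],
    [0,0,-0.5,0,0.45]
  ]
}}

```text
t: 6.03
eef_pos: [581.4, 142.1, 326.0]
tcp_rot: [3.136, 0.0, 1.732]
ft_force: [-0.2, 0.3, -0.1]
opening: 0.447
grip_force: 0.0
```

Request:
{"op": "steer_hand", "data": {
  "rows": [
    [0,-0.4,0,0,0.45],
    [0,-0.8,0,0,0.45],
    [0,-1.2,0,0,0.45],
    [0,-1.6,0,0,0.6],
    [0,-1.8,0,0,0.6]
  ]
}}

```text
t: 6.45
eef_pos: [398.7, 112.6, 321.3]
tcp_rot: [-3.14, 0.0, 1.732]
ft_force: [-0.6, -0.2, 0.7]
opening: 0.539
grip_force: 0.0
```

Request:
{"op": "steer_hand", "data": {
  "rows": [
    [-0.4,0,0,0,0.6],
    [-0.8,0,0,0,0.6],
    [-1.2,0,0,0,0.6],
    [-1.6,0,0,0,0.6],
    [-2,0,0,0,0.6]
  ]
}}

```text
t: 6.87
eef_pos: [434.4, -86.1, 321.6]
tcp_rot: [-3.141, -0.0, 1.732]
ft_force: [1.1, 0.3, -0.1]
opening: 0.6
grip_force: 0.0
```

Run:
```python
from h import *
print(env.state()["eef_pos"])
for n in("top","scene"):
    p,d=env.read_camera(n); np.savez(f"pics/{n}3.npz",p=p,d=d); 
    c=(p[130:260,320:440] if n=="top" else p[60:260,240:400])[:,:,::-1]
    cv2.imwrite(f"pics/{n}3c.png",cv2.resize(c,None,fx=4,fy=4 if n=="top" else 3,interpolation=cv2.INTER_CUBIC) if n=="top" else cv2.resize(c,None,fx=3,fy=3,interpolation=cv2.INTER_CUBIC))
a=np.hstack([cv2.copyMakeBorder(cv2.imread("pics/top3c.png"),0,80,0,0,cv2.BORDER_CONSTANT)[:520],np.zeros((520,1,3),np.uint8)])
b=cv2.resize(cv2.imread("pics/scene3c.png"),(319,400)); b=cv2.copyMakeBorder(b,0,120,0,0,cv2.BORDER_CONSTANT)
cv2.imwrite("pics/c3.png",np.hstack([a,b])); print(a.shape,b.shape)
```

```text
[434.40509033 -86.08043296 321.59964695]
(520, 481, 3) (520, 319, 3)
```

View pics/c3.png

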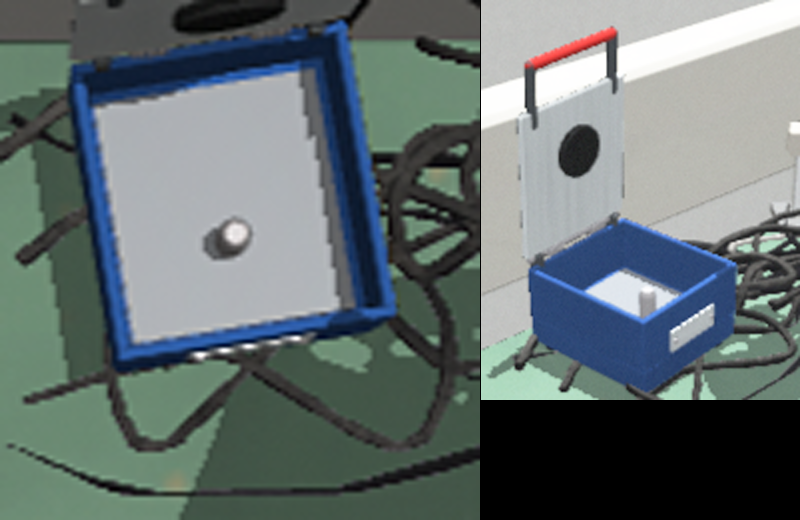

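Lid stands up by itself. In the crop the post top is at about (237,234), which is top-view pixel (379,188). In the scene view it is at (323,204).

Run:
```python
from h import *
A=np.load("pics/top3.npz");B=np.load("pics/scene3.npz")
g=A["p"].min(2)[182:196,373:386]; print(g)
k=np.where(g>205,g.astype(float)-205,0);v,u=np.mgrid[182:196,373:386]
uv=(k*u).sum()/k.sum(),(k*v).sum()/k.sum(); print(uv,plane("top",uv,67))
print(B["p"].min(2)[198:218,316:331])
# box rim, blue
h=cv2.cvtColor(A["p"],cv2.COLOR_RGB2HSV);m=((h[...,0]>100)&(h[...,0]<125)&(h[...,1]>150)).astype(np.uint8);m[:, :325]=0;m[:,430:]=0;m[:120]=0;m[250:]=0
P=cloud("top",A["d"],m>0);s=abs(P[:,2]-85)<3;r=cv2.minAreaRect(P[s,:2].astype(np.float32));print("rim",r)
p=cloud("top",A["d"],np.pad(np.ones((14,13),bool),((182,284),(373,254))));s=(p[:,2]>60)&(p[:,2]<72);print("post cloud",s.sum(),p[s].mean(0))
```

```text
[[176 175 176 176 175 177 176 175 176 176 175 175 176]
 [176 175 176 176 176 177 177 176 176 176 176 176 176]
 [175 176 178 178 163 135 151 161 177 176 175 177 176]
 [178 179 165 117 121 156 139 135 148 177 178 177 176]
 [181 167 113 115 189 226 223 205 159 149 179 176 176]
 [104  94  94 170 229 226 224 226 195 132 179 177 176]
 [ 89  71  95 174 230 224 223 227 199 120 162 178 177]
 [ 89  65  77 161 235 228 227 218 160 129 179 177 177]
 [ 82  61  70  93 154 208 201 162 109 135 180 177 177]
 [ 88  57  62  70  88 108 108  95 110 160 179 177 177]
 [ 93  72  60  63  65  70  67  89 144 178 177 177 176]
 [ 97  89  62  57  55  55  83 142 178 178 177 177 176]
 [ 91  93  87  94 114 138 177 177 178 177 176 177 176]
 [173 175 174 176 176 176 180 178 177 177 176 176 177]]
(np.float64(378.3678929765886), np.float64(187.76923076923077)) [521.58405225 133.03606893  67.        ]
[[192 136 138 137 128 116  93  61  55  52  45  47  47  47  47]
 [221 211 211 188 139 133 131 117  95  66  54  54  48  46  43]
 [225 224 223 222 189 137 134 134 126 117  99  76  51  49  45]
 [224 224 227 224 220 211 212 187 1
[... 496 characters left out ...]
60 162 160 159 154 174 217 225 224]
 [224 225 213 167 146 152 154 156 154 153 151 173 217 226 225]
 [225 225 214 168 145 152 151 153 153 154 149 169 215 224 226]
 [225 225 217 181 146 151 152 158 155 151 144 165 215 225 224]
 [225 226 220 188 146 149 153 156 151 151 148 170 215 212 163]
 [225 224 219 187 143 151 154 151 155 150 148 155 171 144 104]
 [225 224 218 189 144 152 152 153 151 151 138 121 112  97  85]
 [225 225 220 186 144 149 153 154 145 117 105  96  86  76  61]
 [149 170 201 186 142 150 151 146 121  95  92  84  70  52  41]]
rim ((538.9840698242188, 135.4583740234375), (139.69949340820312, 129.3612518310547), 9.094225883483887)
post cloud 53 [520.80237394 132.37422286  65.65915796]
```

Run:
```python
from h import *
print("post tri",tri((378.4,187.9),(323,204.8)))
go((374.5,344.7,200,.161),(374.5,344.7,5,.161))
```

```text
post tri (array([522.31918414, 134.30918822,  67.69877276]), np.float64(3.330261178660816))
[437.5, 7.4, 121.1] turn 1.566 dist 454
[437.5, 7.4, 316.1] turn 1.566 dist 540
```

Request:
{"op": "steer_hand", "data": {
  "rows": [
    [0,0,0,2.5,0.6],
    [0,0,0,5,0.6],
    [0,0,0,7.5,0.6],
    [0,0,0,10,0.6],
    [0,0,0,12.5,0.6]
  ]
}}

```text
t: 7.38
eef_pos: [434.5, -83.7, 321.4]
tcp_rot: [-3.14, 0.0, 1.101]
ft_force: [0.2, -0.5, 0.7]
opening: 0.602
grip_force: 0.0
```

Request:
{"op": "steer_hand", "data": {
  "rows": [
    [0,0,0,2.5,0.6],
    [0,0,0,5,0.6],
    [0,0,0,7.5,0.6],
    [0,0,0,10,0.6],
    [0,0,0,12.5,0.6]
  ]
}}

```text
t: 7.8
eef_pos: [434.5, -83.7, 321.4]
tcp_rot: [-3.141, 0.001, 0.476]
ft_force: [-0.3, 0.2, -0.2]
opening: 0.601
grip_force: 0.0
```

Request:
{"op": "steer_hand", "data": {
  "rows": [
    [0,0,0,2.5,0.6],
    [0,0,0,5,0.6],
    [0,0,0,6.42,0.6],
    [0,0,0,6.42,0.6]
  ]
}}

```text
t: 8.13
eef_pos: [434.6, -83.7, 321.5]
tcp_rot: [-3.141, 0.001, 0.158]
ft_force: [-0.0, 0.2, 0.3]
opening: 0.602
grip_force: 0.0
```

Run:
```python
from h import *
go((374.5,344.7,200,.161),(374.5,344.7,5,.161))
```

```text
[8.1, -432.5, 121.5] turn -0.003 dist 449
[8.1, -432.5, 316.5] turn -0.003 dist 536
```

Request:
{"op": "steer_hand", "data": {
  "rows": [
    [0.01,-0.4,0,0,0.6],
    [0.02,-0.8,0,0,0.6],
    [0.02,-1.2,0,0,0.6],
    [0.03,-1.58,0.1,0,0.6],
    [0.04,-1.95,0.25,0,0.6]
  ]
}}

```text
t: 8.55
eef_pos: [407.0, 110.8, 297.4]
tcp_rot: [3.142, -0.002, 0.164]
ft_force: [1.0, 0.3, -0.5]
opening: 0.6
grip_force: 0.0
```

Request:
{"op": "steer_hand", "data": {
  "rows": [
    [0.01,-0.39,0.12,0,0.6],
    [0.02,-0.78,0.24,0,0.6],
    [0.02,-1.17,0.36,0,0.6],
    [0.03,-1.55,0.5,0,0.6],
    [0.04,-1.93,0.64,0,0.6]
  ]
}}

```text
t: 8.97
eef_pos: [379.3, 302.0, 232.2]
tcp_rot: [3.141, 0.0, 0.165]
ft_force: [1.4, -0.0, -0.4]
opening: 0.6
grip_force: 0.0
```

Request:
{"op": "steer_hand", "data": {
  "rows": [
    [0,-0.22,0.16,0,0.6],
    [0,-0.44,0.32,0,0.6],
    [0,-0.44,0.32,0,0.6],
    [0,-0.44,0.32,0,0.6]
  ]
}}

```text
t: 9.3
eef_pos: [372.5, 343.9, 199.9]
tcp_rot: [3.14, 0.002, 0.165]
ft_force: [0.6, -0.6, -0.1]
opening: 0.6
grip_force: 0.0
```

```bash
python3 - <<'E'
from h import *
go((374.5,344.7,200,.161),(374.5,344.7,5,.161))
E
```

```text
[2.1, -0.5, -0.1] turn 0.004 dist 2
[2.1, -0.5, 194.9] turn 0.004 dist 195
```

Scaled: 155 mm is 1.55, 120 mm is 1.2.

Request:
{"op": "steer_hand", "data": {
  "rows": [
    [0.02,-0.005,0.4,0,0.6],
    [0.02,-0.005,0.8,0,0.6],
    [0.02,-0.005,1.2,0,0.6],
    [0.02,-0.005,1.55,0,0.6],
    [0.02,-0.005,1.55,0,0.6]
  ]
}}

```text
t: 9.72
eef_pos: [373.8, 341.8, 41.7]
tcp_rot: [3.138, 0.007, 0.161]
ft_force: [-1.2, -1.4, 0.4]
opening: 0.601
grip_force: 0.0
```

Request:
{"op": "steer_hand", "data": {
  "rows": [
    [0,0,0.2,0,0.6],
    [0,0,0.39,0,0.6],
    [0,0,0.39,0,0.6],
    [0,0,0.39,0,0.6]
  ]
}}

```text
t: 10.05
eef_pos: [376.1, 344.0, 8.6]
tcp_rot: [-3.142, -0.0, 0.161]
ft_force: [-0.3, -0.2, 0.8]
opening: 0.605
grip_force: 0.0
```

```bash
python3 - <<'E'
from h import *
go((374.5,344.7,5,.161))
E
```

```text
[-1.5, -1.0, 3.6] turn -0.0 dist 4
```

Request:
{"op": "steer_hand", "data": {
  "rows": [
    [0,0,0,0,0.3],
    [0,0,0,0,0],
    [0,0,0,0,0],
    [0,0,0,0,0],
    [0,0,0,0,0]
  ]
}}

```text
t: 10.47
eef_pos: [376.2, 344.5, 8.5]
tcp_rot: [-3.141, -0.002, 0.161]
ft_force: [-0.4, -1.9, 12.2]
opening: 0.44
grip_force: 30.0
```

Scaled: -140 mm is -1.4, -105 mm is -1.05.

Request:
{"op": "steer_hand", "data": {
  "rows": [
    [0,0,-0.35,0,0],
    [0,0,-0.7,0,0],
    [0,0,-1.05,0,0],
    [0,0,-1.4,0,0],
    [0,0,-1.4,0,0]
  ]
}}

```text
t: 10.88
eef_pos: [377.3, 345.5, 153.3]
tcp_rot: [-3.138, -0.009, 0.161]
ft_force: [0.5, 0.7, -0.8]
opening: 0.444
grip_force: 30.0
```

Run:
```python
from h import *
go((523,133.7,148,.161))
p,d=env.read_camera("scene");q,e=env.read_camera("top")
cv2.imwrite("pics/c4.png",np.hstack([cv2.resize(p[180:400,200:360],(400,550)),cv2.resize(q[200:360,210:320],(378,550))])[:,:,::-1])
```

```text
[109.8, 232.4, 5.3] turn 0.0 dist 257
```

View pics/c4.png

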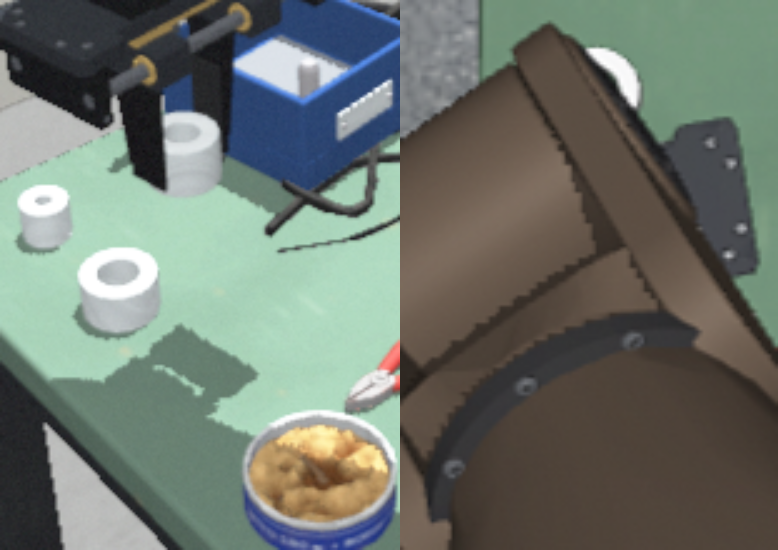

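The middle ring hangs upright in the fingers at crop (190,150). The small and large rings are undisturbed at (43,215) and (120,290). Next I carry it to the post.

Request:
{"op": "steer_hand", "data": {
  "rows": [
    [0.16,0.33,0,0,0],
    [0.32,0.67,0,0,0],
    [0.48,1.01,0,0,0],
    [0.62,1.33,0,0,0],
    [0.78,1.66,0,0,0]
  ]
}}

```text
t: 11.4
eef_pos: [478.9, 191.0, 145.7]
tcp_rot: [3.141, 0.003, 0.161]
ft_force: [0.2, 0.8, -0.6]
opening: 0.442
grip_force: 30.0
```

Request:
{"op": "steer_hand", "data": {
  "rows": [
    [0.16,0.33,0,0,0],
    [0.32,0.66,0,0,0],
    [0.32,0.66,0,0,0],
    [0.32,0.66,0,0,0]
  ]
}}

```text
t: 11.73
eef_pos: [521.3, 131.1, 145.4]
tcp_rot: [-3.142, 0.003, 0.158]
ft_force: [-1.3, 0.6, -1.3]
opening: 0.444
grip_force: 30.0
```

Run:
```python
from h import *
go((523,133.7,120,.161))
p,d=env.read_camera("scene"); np.savez("pics/s5.npz",p=p,d=d)
cv2.imwrite("pics/c5.png",cv2.resize(p[100:260,240:400],(600,600),interpolation=cv2.INTER_CUBIC)[:,:,::-1])
```

```text
[2.1, -2.3, 25.4] turn -0.003 dist 26
```

View pics/c5.png

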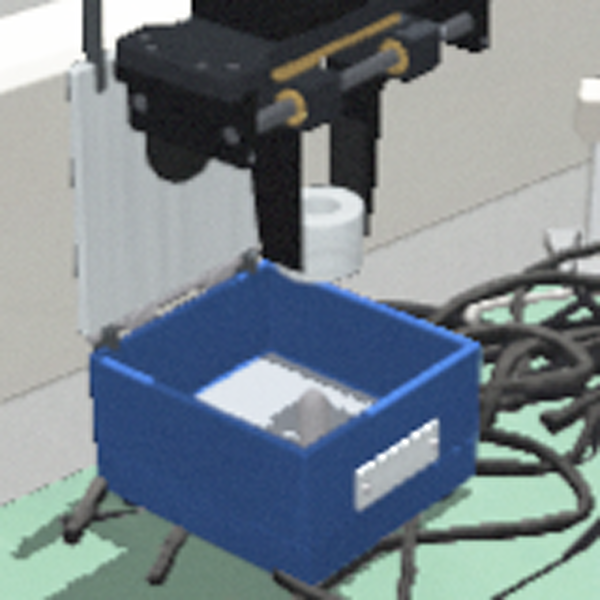

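Run:
```python
from h import *
p=np.load("pics/s5.npz")["p"]
s=env.state();print(s["eef_pos"]); T=s["eef_pos"]
g=p.min(2); print(g[148:166,318:340])
t=np.linspace(0,6.283,181)
for off in((0,0),(-2,0),(2,0)):
    c=T+[off[0],off[1],21.5]
    for r in(21,10):
        q=np.array([proj("scene",c+[r*np.cos(a),r*np.sin(a),0]) for a in t]); print(off,r,q.min(0).round(2),q.max(0).round(2))
print("right dir",cam("scene")[2][:,0])
```

```text
[520.61737974 132.18474992 145.66378202]
[[ 19  28 112 179 178 180 179 178 180 151  38  36  43  40  36  44  42  39
   34  33  30  21]
 [ 26  22 109 178 167 137 137 137 155 159 105  69  57  39  40  41  39  40
   35  28  23  21]
 [ 28  26 140 220 217 211 213 211 216 215 210 204 206 191 135  64  43  42
   34  34  28  99]
 [ 32  22 143 226 227 226 227 228 228 227 226 226 226 224 215 193 142  65
   39  31  20 112]
 [ 29  23 137 220 214 210 212 215 215 218 222 231 230 227 226 224 216 179
   62  35  20 113]
 [ 16  20 120 190 195 200 199 200 200 198 196 206 220 228 225 227 225 220
  171  37  21 113]
 [ 19  26 113 181 191 194 198 197 197 192 191 186 196 222 224 225 224 223
  191  63  28 111]
 [ 24  27 114 184 191 195 197 200 196 194 188 186 197 223 225 225 226 225
  196  75  24 111]
 [ 28  26 111 188 191 195 196 197 198 194 194 211 223 225 226 226 227 220
  174  77  25 106]
 [ 21  28 114 198 220 214 217 219 221 223 223 226 229 229 229 229 225 204
  152  78  96 164]
 [ 28  30 114 199 226 226 226 228 228 227 228 230 228 228 225 215 198 181
  148  79 110 177]
 [ 27  31 115 203 229 229 229 229 22
[... 215 characters left out ...]
 180 173
  148  78 109 175]
 [ 23  24  95 171 196 196 199 197 198 198 198 196 194 193 188 187 182 174
  146  79 112 178]
 [ 15  35  95 170 197 196 198 198 193 196 198 189 193 191 185 183 184 175
  166 159 166 178]
 [ 17  24  94 165 194 193 194 195 199 197 196 194 192 191 185 180 177 173
  170 178 178 180]
 [ 27  16  93 167 193 198 196 196 196 195 196 195 194 189 189 182 175 171
  173 176 182 178]]
(0, 0) 21 [312.56 149.36] [337.23 160.5 ]
(0, 0) 10 [319.01 152.2 ] [330.76 157.5 ]
(-2, 0) 21 [313.3  149.74] [338.01 160.91]
(-2, 0) 10 [319.77 152.59] [331.53 157.91]
(2, 0) 21 [311.82 148.98] [336.46 160.09]
(2, 0) 10 [318.27 151.81] [330.  157.1]
right dir [-0.62969904 -0.77649566 -0.02309985]
```

Run:
```python
from h import *
T=env.state()["eef_pos"]
px=proj("scene",T+[0,0,21.5])+[-.4,-.3]
r=plane("scene",px,T[2]+21.5); q=plane("scene",(323,204.8),67)
print("ring-TCP",r-T,"post scene",q,"post-ring",q-r)
go((*(T+q-r)[:2],120,.161),(523,133.7,120,.161))
```

```text
ring-TCP [ 1.31993151 -0.22159068 21.5       ] post scene [524.32795229 134.80828305  67.        ] post-ring [   2.39064104    2.84512381 -100.16378202]
[2.8, -2.4, 25.7] turn -0.002 dist 26
[2.6, -1.1, 25.7] turn -0.002 dist 26
```

Units first: shifts go in units of 100 mm and turns go in units of 0.05 rad. So 40 mm is 0.4, 62 mm is 0.62.

Request:
{"op": "steer_hand", "data": {
  "rows": [
    [0.027,-0.018,0.2,0,0],
    [0.027,-0.018,0.4,0,0],
    [0.027,-0.018,0.55,0,0],
    [0.027,-0.018,0.62,0,0],
    [0.027,-0.018,0.62,0,0]
  ]
}}

```text
t: 12.2
eef_pos: [522.2, 135.7, 83.4]
tcp_rot: [-3.142, 0.004, 0.162]
ft_force: [-0.1, 0.4, -1.4]
opening: 0.44
grip_force: 30.0
```

Request:
{"op": "steer_hand", "data": {
  "rows": [
    [0,0,0.04,0,0],
    [0,0,0.08,0,0],
    [0,0,0.12,0,0],
    [0,0,0.12,0,0]
  ]
}}

```text
t: 12.53
eef_pos: [523.5, 135.0, 72.8]
tcp_rot: [3.142, 0.0, 0.161]
ft_force: [0.1, 1.1, -1.2]
opening: 0.439
grip_force: 30.0
```

Run:
```python
from h import *
go((523.1,134.4,43.5,.161))
```

```text
[-0.5, 0.5, 29.3] turn -0.0 dist 29
```

Request:
{"op": "steer_hand", "data": {
  "rows": [
    [-0.003,0.003,0.05,0,0],
    [-0.003,0.003,0.1,0,0],
    [-0.003,0.003,0.1,0,0]
  ]
}}

```text
t: 12.78
eef_pos: [523.1, 134.4, 62.2]
tcp_rot: [3.142, 0.001, 0.161]
ft_force: [0.0, -0.6, -0.6]
opening: 0.44
grip_force: 30.0
```

Request:
{"op": "steer_hand", "data": {
  "rows": [
    [0,0,0.06,0,0],
    [0,0,0.12,0,0],
    [0,0,0.12,0,0],
    [0,0,0.12,0,0]
  ]
}}

```text
t: 13.12
eef_pos: [523.2, 134.5, 50.6]
tcp_rot: [3.142, 0.001, 0.161]
ft_force: [-0.1, 0.1, -1.3]
opening: 0.444
grip_force: 30.0
```

Run:
```python
from h import *
go((523.1,134.4,43.5,.161))
```

```text
[-0.1, 0.1, 7.1] turn -0.0 dist 7
```

Request:
{"op": "steer_hand", "data": {
  "rows": [
    [0,0,0.03,0,0],
    [0,0,0.06,0,0],
    [0,0,0.06,0,0]
  ]
}}

```text
t: 13.37
eef_pos: [523.2, 134.5, 44.6]
tcp_rot: [3.142, 0.0, 0.161]
ft_force: [-0.1, -0.6, -1.4]
opening: 0.442
grip_force: 30.0
```

Request:
{"op": "steer_hand", "data": {
  "rows": [
    [0,0,0.015,0,0],
    [0,0,0.015,0,0]
  ]
}}

```text
t: 13.53
eef_pos: [523.5, 134.6, 43.6]
tcp_rot: [3.141, -0.0, 0.161]
ft_force: [-0.2, 0.7, 0.1]
opening: 0.439
grip_force: 30.0
```

Request:
{"op": "steer_hand", "data": {
  "rows": [
    [0,0,0,0,0.6],
    [0,0,0,0,0.6],
    [0,0,0,0,0.6],
    [0,0,0,0,0.6]
  ]
}}

```text
t: 13.87
eef_pos: [523.5, 134.6, 43.6]
tcp_rot: [3.142, -0.0, 0.161]
ft_force: [0.0, 0.7, -0.8]
opening: 0.595
grip_force: 0.0
```

Request:
{"op": "steer_hand", "data": {
  "rows": [
    [0,0,-0.1,0,0.6],
    [0,0,-0.35,0,0.6],
    [0,0,-0.7,0,0.6],
    [0,0,-1.1,0,0.6],
    [0,0,-1.5,0,0.6]
  ]
}}

```text
t: 14.28
eef_pos: [522.8, 134.5, 195.8]
tcp_rot: [3.142, 0.001, 0.161]
ft_force: [0.4, 0.9, -0.5]
opening: 0.6
grip_force: 0.0
```

Request:
{"op": "steer_hand", "data": {
  "rows": [
    [0,0,-0.4,0,0.6],
    [0,0,-0.8,0,0.6],
    [0,0,-1.2,0,0.6],
    [0,0,-1.2,0,0.6]
  ]
}}

```text
t: 14.62
eef_pos: [525.0, 134.9, 322.0]
tcp_rot: [3.141, -0.012, 0.161]
ft_force: [0.2, 0.3, 0.9]
opening: 0.603
grip_force: 0.0
```

Request:
{"op": "steer_hand", "data": {
  "rows": [
    [-0.4,0,0,0,0.6],
    [-0.8,0,0,0,0.6],
    [-1,0.4,0,0,0.6],
    [-1,0.8,0,0,0.6],
    [-1,1.2,0,0,0.6]
  ]
}}

```text
t: 15.03
eef_pos: [442.5, -0.6, 314.8]
tcp_rot: [3.141, -0.002, 0.163]
ft_force: [1.3, -0.4, 0.2]
opening: 0.598
grip_force: 0.0
```

Request:
{"op": "steer_hand", "data": {
  "rows": [
    [0,0.4,0,0,0.6],
    [0,0.8,0,0,0.6],
    [0,1,0,0,0.6]
  ]
}}

```text
t: 15.28
eef_pos: [459.9, -102.0, 314.1]
tcp_rot: [3.14, -0.001, 0.159]
ft_force: [-0.3, 1.2, -0.0]
opening: 0.6
grip_force: 0.0
```

Run:
```python
from h import *
print(env.state()["joints"])
A,d=env.read_camera("top");B,e=env.read_camera("scene"); np.savez("pics/6.npz",A=A,B=B,d=d,e=e)
cv2.imwrite("pics/c6.png",np.hstack([cv2.resize(A[110:260,320:440],(400,500),interpolation=cv2.INTER_CUBIC),cv2.resize(B[60:260,240:400],(400,500),interpolation=cv2.INTER_CUBIC)])[:,:,::-1])
```

```text
[-3.58246293e-01  1.69133194e-01  1.77274255e+00 -6.75273195e-04
  1.19860499e+00  1.05387037e+00]
```

View pics/c6.png

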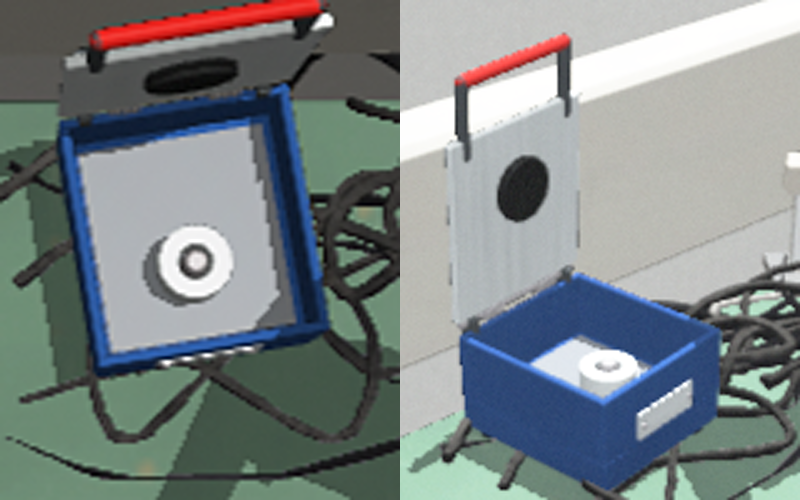

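The ring sits over the post, level, at (196,262) in the left crop and (608,367) in the right. The bar is up at (205,22) and (515,60). Next I measure both.

Run:
```python
from h import *
D=np.load("pics/6.npz")
E_=[]
for n,p,b in(("top",D["A"],(330,100,430,140)),("scene",D["B"],(250,60,330,110))):
    m=red(p);k=np.zeros_like(m);k[b[1]:b[3],b[0]:b[2]]=1;v,u=np.nonzero(m&k);r=cv2.minAreaRect(np.stack([u,v],1).astype(np.float32)); bx=cv2.boxPoints(r)
    i=min(((0,1),(1,2)),key=lambda s:np.linalg.norm(bx[s[0]]-bx[s[1]])); e1=(bx[i[0]]+bx[i[1]])/2; E_.append(sorted([e1,bx.mean(0)*2-e1],key=lambda e:e[0]));print(n,r)
t=[tri(E_[0][i],E_[1][i]) for i in(0,1)];print(t,(t[0][0]+t[1][0])/2)
m=np.zeros((480,640),bool);m[180:202,368:392]=D["A"].min(2)[180:202,368:392]>215
P=cloud("top",D["d"],m);print("ring top z",np.median(P[:,2]),P.mean(0))
```

```text
top ((381.5946044921875, 116.06757354736328), (6.247161388397217, 70.1983642578125), 80.53767395019531)
scene ((284.2996826171875, 85.23764038085938), (3.6190102100372314, 47.162940979003906), 67.89054870605469)
[(array([594.05542779, 199.78694413, 271.44186075]), np.float64(2.8006084652321)), (array([611.35382812,  94.63576881, 271.62420145]), np.float64(3.361716035049067))] [602.70462796 147.21135647 271.5330311 ]
ring top z 65.81154899990338 [520.09105769 132.7457707   65.81666546]
```

Request:
{"op": "steer_hand", "data": {
  "rows": [
    [0,0,0,-2.5,0.6],
    [0,0,0,-5,0.6],
    [0,0,0,-7.5,0.6],
    [0,0,0,-10,0.6],
    [0,0,0,-12.5,0.6]
  ]
}}

```text
t: 15.8
eef_pos: [459.6, -97.6, 313.9]
tcp_rot: [3.141, -0.0, 0.793]
ft_force: [0.1, 1.3, 0.5]
opening: 0.597
grip_force: 0.0
```

Request:
{"op": "steer_hand", "data": {
  "rows": [
    [0,0,0,-2.5,0.6],
    [0,0,0,-5,0.6],
    [0,0,0,-7.5,0.6],
    [0,0,0,-10,0.6],
    [0,0,0,-12.5,0.6]
  ]
}}

```text
t: 16.22
eef_pos: [459.5, -97.6, 313.9]
tcp_rot: [3.141, -0.0, 1.418]
ft_force: [-0.1, 0.2, 0.5]
opening: 0.601
grip_force: 0.0
```

Request:
{"op": "steer_hand", "data": {
  "rows": [
    [0,0,0,-2.5,0.6],
    [0,0,0,-5,0.6],
    [0,0,0,-6.42,0.6],
    [0,0,0,-6.42,0.6]
  ]
}}

```text
t: 16.55
eef_pos: [459.6, -97.6, 314.0]
tcp_rot: [3.141, 0.0, 1.736]
ft_force: [0.6, -0.6, -0.3]
opening: 0.6
grip_force: 0.0
```

Run:
```python
from h import *
go((440,120,330,1.732),(582,143.2,330,1.732),(582,143.2,258,1.732))
```

```text
[217.9, 16.4, -16.0] turn 0.004 dist 219
[217.4, 160.3, -16.0] turn 0.004 dist 271
[217.4, 160.3, 56.0] turn 0.004 dist 276
```

Request:
{"op": "steer_hand", "data": {
  "rows": [
    [0.4,0.03,-0.04,0,0.7],
    [0.8,0.06,-0.08,0,0.7],
    [1.2,0.09,-0.12,0,0.7],
    [1.6,0.12,-0.16,0,0.7],
    [2,0.15,-0.2,0,0.7]
  ]
}}

```text
t: 16.97
eef_pos: [441.6, 103.5, 334.2]
tcp_rot: [3.141, -0.0, 1.729]
ft_force: [0.7, -0.2, 0.4]
opening: 0.701
grip_force: 0.0
```

Request:
{"op": "steer_hand", "data": {
  "rows": [
    [0.17,0.01,0,0,0.7],
    [0.17,0.4,0,0,0.7],
    [0.17,0.8,0,0,0.7],
    [0.17,1.2,0,0,0.7],
    [0.17,1.46,0,0,0.7]
  ]
}}

```text
t: 17.38
eef_pos: [586.2, 142.8, 333.4]
tcp_rot: [3.141, 0.0, 1.73]
ft_force: [0.0, -0.8, -0.4]
opening: 0.698
grip_force: 0.0
```

Request:
{"op": "steer_hand", "data": {
  "rows": [
    [0,0,0,0,0.7],
    [0,0,0,0,0.7]
  ]
}}

```text
t: 17.55
eef_pos: [584.1, 142.0, 332.7]
tcp_rot: [-3.14, -0.0, 1.73]
ft_force: [-0.4, 0.7, 0.2]
opening: 0.699
grip_force: 0.0
```

Run:
```python
from h import *
go((583,143.5,253,1.732))
```

```text
[1.6, -0.8, 79.7] turn -0.002 dist 80
```

Scaled: 30 mm is 0.3, 1 mm is 0.01.

Request:
{"op": "steer_hand", "data": {
  "rows": [
    [0.01,-0.008,0.3,0,0.7],
    [0.01,-0.008,0.55,0,0.7],
    [0.01,-0.008,0.7,0,0.7],
    [0.01,-0.008,0.81,0,0.7],
    [0.01,-0.008,0.81,0,0.7]
  ]
}}

```text
t: 17.97
eef_pos: [581.6, 142.3, 251.2]
tcp_rot: [-3.139, -0.0, 1.731]
ft_force: [-0.5, 0.4, 0.9]
opening: 0.699
grip_force: 0.0
```

Request:
{"op": "steer_hand", "data": {
  "rows": [
    [0,0,0,0,0.3],
    [0,0,0,0,0.2],
    [0,0,0,0,0],
    [0,0,0,0,0],
    [0,0,0,0,0]
  ]
}}

```text
t: 18.38
eef_pos: [583.6, 142.3, 253.4]
tcp_rot: [3.14, 0.0, 1.732]
ft_force: [1.3, 0.1, 0.6]
opening: 0.406
grip_force: 0.7
```

Request:
{"op": "steer_hand", "data": {
  "rows": [
    [0,0,0,0,0],
    [0,0,0,0,0],
    [0,0,0,0,0],
    [0,0,0,0,0],
    [0,0,0,0,0]
  ]
}}

```text
t: 18.8
eef_pos: [583.0, 142.3, 252.3]
tcp_rot: [-3.141, 0.0, 1.732]
ft_force: [-0.1, 0.6, -0.9]
opening: 0.096
grip_force: 30.0
```

Run:
```python
from h import *
s=env.state();p=s["eef_pos"];print(s["ft_force"],p); bx=np.array([np.cos(.161),np.sin(.161)])
# hinge from first grasp (lid shut): bar at 431.4,117.6
H=np.array([431.4,117.6])+182*bx; x=(H-p[:2])@bx; print(H,"angle",np.arccos(x/182))
a0=np.arccos(x/182)
def w(a): return (*(p[:2]+bx*(182*np.cos(a0)-182*np.cos(a))),p[2]+182*(np.sin(a)-np.sin(a0)),1.732)
go(*[w(a) for a in (1.3,1.2,1.1,1.0,.95,.9,.85,.82)])
```

```text
[-0.12146345  0.55042408 -0.8735072 ] [583.01235611 142.29278617 252.28121234]
[611.04627983 146.77557444] angle 1.4141677449974512
[-0.0, -20.3, 4.4] turn -0.0 dist 21
[-0.0, -37.6, 10.1] turn -0.0 dist 39
[-0.0, -54.2, 17.6] turn -0.0 dist 57
[-0.0, -69.9, 26.6] turn -0.0 dist 75
[-0.0, -77.5, 31.7] turn -0.0 dist 84
[-0.0, -84.7, 37.2] turn -0.0 dist 93
[-0.0, -91.7, 43.0] turn -0.0 dist 101
[-0.0, -95.8, 46.7] turn -0.0 dist 107
```

Scaled: -46 mm is -0.46, -38 mm is -0.38.

Request:
{"op": "steer_hand", "data": {
  "rows": [
    [0,-0.1,0.02,0,0],
    [0,-0.2,0.044,0,0],
    [0,-0.29,0.072,0,0],
    [0,-0.38,0.101,0,0],
    [0,-0.46,0.138,0,0]
  ]
}}

```text
t: 19.22
eef_pos: [537.4, 135.2, 238.9]
tcp_rot: [3.141, -0.0, 1.732]
ft_force: [1.2, 2.6, 2.4]
opening: 0.095
grip_force: 30.0
```

Request:
{"op": "steer_hand", "data": {
  "rows": [
    [0,-0.08,0.038,0,0],
    [0,-0.16,0.08,0,0],
    [0,-0.24,0.128,0,0],
    [0,-0.315,0.18,0,0],
    [0,-0.387,0.234,0,0]
  ]
}}

```text
t: 19.63
eef_pos: [498.7, 128.8, 214.8]
tcp_rot: [-3.141, -0.0, 1.732]
ft_force: [1.7, 5.3, -0.6]
opening: 0.095
grip_force: 30.0
```

Request:
{"op": "steer_hand", "data": {
  "rows": [
    [0,-0.06,0.05,0,0],
    [0,-0.11,0.095,0,0],
    [0,-0.11,0.095,0,0],
    [0,-0.11,0.095,0,0],
    [0,-0.11,0.095,0,0]
  ]
}}

```text
t: 20.05
eef_pos: [488.3, 127.0, 205.8]
tcp_rot: [-3.14, -0.0, 1.732]
ft_force: [-2.6, 4.5, 1.2]
opening: 0.095
grip_force: 30.0
```

Run:
```python
from h import *
s=env.state();p=s["eef_pos"];bx=np.array([np.cos(.161),np.sin(.161)]);H=np.array([611.05,146.78]);x=(H-p[:2])@bx
print(s["ft_force"],s["qvel"],"by x",np.arccos(x/182),"by z",np.arcsin((p[2]+19-91)/182),np.arctan2(p[2]-72.5,x))
A,d=env.read_camera("top");B,e=env.read_camera("scene")
m=red(B);k=np.zeros_like(m);k[60:190,250:360]=1;P=cloud("scene",e,m&k);print("bar cloud",len(P),np.median(P,0))
c=np.median(P,0);print("angle cam",np.arctan2(c[2]-92,(H-c[:2])@bx))
cv2.imwrite("pics/c7.png",np.hstack([cv2.resize(A[110:260,320:440],(400,500)),cv2.resize(B[60:260,240:400],(400,500))])[:,:,::-1])
```

```text
[-2.5618075   4.53155836  1.18405731] [-1.50268438e-03  7.95380600e-04 -2.85349779e-03  7.59395768e-05
  1.68696924e-03  1.31333252e-03] by x 0.818712025142457 by z 0.8259966769142025 0.8202193302491487
bar cloud 150 [483.53642826 145.66845026 226.9176889 ]
angle cam 0.8193940656240919
```

View pics/c7.png

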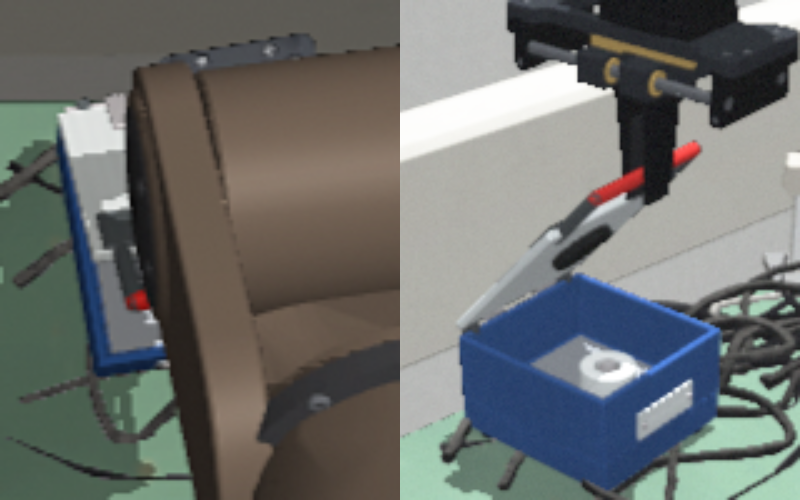

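The fingers hold the bar at (655,175). The lid measures about 0.82 rad by the tool position and by the camera. The ring is still flat on the post at (608,368), so I hand the job in.

Request:
{"op": "steer_hand", "data": {
  "rows": [
    [0,0,0,0,0],
    [0,0,0,0,0],
    [0,0,0,0,0]
  ]
}}

```text
t: 20.4
eef_pos: [488.4, 127.0, 205.9]
tcp_rot: [-3.14, -0.0, 1.732]
ft_force: [-1.9, 4.9, 0.9]
opening: 0.102
grip_force: 30.0
```

```bash
python3 -c "
from cell import env
print(env.job_done())"
```

```text
the job is handed in; nothing more can be done
None
```

I handed the job in at about 20 s: the middle ring is flat on the post and released, and the gripper is holding the lid still at about 0.82 rad (47 degrees); the other rings, cutters and tin were never touched, and no verdict came back.

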